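# Index the sample wheel to the cup and lock it

## Task

The sample cup on the sample changer is to be measured next. Push the locking lever clear out of its notch, turn the wheel by pushing on its spokes until the sample cup stands under the probe, then push the lever fully home again so that the wheel is locked there. Only push with the fingers: do not touch the samples or the probe, and leave the other things on the bench alone.

Things in the scene. Friction and masses are not known exactly. Their poses are not given: they have to be found in the camera images.
- changer_base: Hand-turned sample changer, fixed to the bench: grey round cast base, 224 mm diameter, 14 mm high. Origin: on the bench surface, on the wheel's axis; z up. All (x, y, z) below are mm in this frame, which turns with the changer's yaw. Under the wheel lies a steel index plate, 61 mm radius, z 21 to 33, with a tapered notch at each quarter turn.
- sample_wheel (a joint): Wheel angle in rad, positive anticlockwise from above, 0 at the start (locked). At value q the spokes point at -45, 45, 135 and 225 degrees plus q in the base frame. With the lever out it turns either way, two turns at most, against 0.1 N m of friction, and stays where left. Locks at every quarter turn; the lever's nose, pushed in, centres it from up to 5 degrees off.
- wheel_axis (a point): Point on the wheel's axis at mid height of the spokes (z = 51); turns with the wheel, x and y axes along spokes (x: the one under the probe at the start). Hub 20 to 24 mm radius, up to z = 69. Four aluminium spokes 12 mm wide, z 44 to 58, free from 24 to 69 mm off the axis. Each ends in a round seat: outer diameter 51 mm, centre 95 mm off the axis, z 44 to 54, floor at z = 48.
- probe_spot (a point): Fixed point under the probe, on the seat floor: at (67, -67, 48) in the base frame. The seat under the probe is centred here when the wheel is locked.
- probe: The measuring probe: a black upright barrel of 34 mm diameter above the probe spot, from z = 104 to 215, held by a bracket on a steel column (22 mm thick, 210 mm high) at (95, -95). Fixed to the base; its body origin is the base's origin.
- index_lever (a joint): Swing of the locking lever in rad: 0 fully home, nose in a notch, wheel locked; grows clockwise from above, handle moving away from the wheel, to the stop at 0.27. The nose is clear of the plate from 0.18 on. Stays where left (0.25 N m friction, 1.5 N at the handle). Flat steel lever, z 22 to 32, pivot at (85, 52).
- lever_handle (a point): Middle (z = 60) of the lever's upright black handle, a round grip 12 to 19 mm thick from z = 31 to 88. At (-55, 150) in the base frame when home, 171 mm from the pivot; it swings about 46 mm, chiefly towards +y of the base, to the open stop.
- sample_cup: The sample cup, the only hollow one of the four samples: a thin open cup, 37 mm across the rim, 26 mm high, loose in one of the wheel's seats. Origin: centre of its underside.
- disc_under_probe: Flat steel sample disc, 40 mm diameter, 9 mm high, loose in the seat under the probe at the start. Origin: centre of its underside.
- disc_a: Another flat steel sample disc, 40 mm diameter, 9 mm high, loose in another seat. Origin: centre of its underside.
- disc_small: Smaller flat sample disc, 34 mm diameter, 7 mm high, loose in another seat. Origin: centre of its underside.
- tweezers: Steel tweezers, 129 mm long, lying on the bench to the right of the changer; not part of the job.
- loupe: Black loupe, 38 mm diameter, 30 mm high, standing on the bench to the left; not part of the job.
- micrometer: Micrometer, 132 mm long, lying on the bench to the left; not part of the job.
- spare_bush: Plain steel bush, 36 mm diameter, 18 mm high, standing on the bench to the left; not part of the job.
There are look-alikes about, which are no part of the job. Leave any green or turquoise look-alike of the sample_cup alone.

How it is judged:
By the outcome, as a careful person would: the job done as asked, in the order asked, and still so for the second after the job is handed in, with the robot touching nothing.
It also fails if it takes over 72 s, if anything falls off the work surface, if the arm or the gripper's body presses on something with over 40 N, if the wrist force passes 120 N, or if a joint passes its speed limit or range.

## Robot

A 6-joint arm with a two-finger parallel gripper is mounted at the origin on a cart in front of the work surface, level with it; the furniture and walls round the work are solid. World frame = base frame: x ahead of the robot, y to its left, z up, the work surface at z = 0. Lengths are in m, angles in degrees, forces in N, time in s.
With the tool pointing down it reaches from about 0.35 to 0.875 m from the base axis. Payload 4.2 kg.
Tool frame: the origin (TCP) lies between the finger pads; the fingertips stand 8 mm ahead of it and the grasp point (between the pads) lies 11 mm behind it; z points along the fingers, y is the line along which they close (so a half turn about z gives the same grasp; the last joint's range is limited). The gripper opens to 87 mm and grips with 3 to 60 N. Pads are 19 mm wide; open, the fingers measure 117 mm over their backs; the gripper's body (75 mm by 190 mm) begins 51 mm behind the grasp point.
Start: joints at [-52.105, 22.042, 0.453, 0, -68.411, -14.817], TCP at [0.245, -0.575, 0.194] pointing down, gripper open.
Joint ranges: [-179.83, 179.83], [-69.29, 118.12], [-61.27, 80.66], [-181.25, 117.63], [-171.15, -9.14], [-177.46, 177.46]. Speed limits (degrees/s): [159.86, 159.86, 180, 180, 180, 180].

## Interface

Orientations are given as a 3x3 rotation matrix whose columns are the frame's x, y, z axes.
In Python, from station import sense, capture, camera_model, finish_job, find_in gives the robot as it stands. The module is installed in compiled form; this text tells all that it offers.
- The arm moves only by the tool arm_command, never from a script. Its argument "motion" is a list of rows, each a list of 7 numbers: the finger opening in mm, from 0 to 87, then the shift along the tool's x, y, z in mm, then the turn, a rotation vector about the tool's x, y, z in rad. In form: [[jaw, dx, dy, dz, rx, ry, rz], ...]. A call has 1 to 8 rows; each row shifts and turns the commanded pose from where the row before left it, along the tool's axes as they then stand; what a row does not reach is not made up. A row lasts 1/10 s, in which the tool goes at most 50 mm and 8.59 degrees, less where a joint would pass 70% of its speed; a pose out of reach is approached as far as the arm can. A call with a gripper value outside its range is refused whole. The fingers move at their own pace and stop on an object; the grip force is fixed at half the most. Time passes only in rows, so rows that do not move let the fingers close. It gives the time, the measured TCP pose, the force, the opening and the grip force at its end, in the units of the state.
- sense(): the state, without advancing time (a new reading comes with each control period).
- capture(name): name is "side" or "top"; returns the picture (420x560x3 uint8, red, green, blue); there is no depth.
- camera_model(name): a dict with "fx", "fy", "cx", "cy" (pixels), "R" (3x3) and "t" (3): a world point X has camera coordinates R X + t. Camera axes: x right, y down, z forward; pixel columns grow to the right and rows downward; lengths in m; the calibration is good to about 2 mm. A picture is of the moment at which its call begins. camera_model takes no time and is no camera call.
- finish_job(): hands the job in; it is judged then, once.
Trained networks look in the newest picture that a camera, given by its name, has taken for a name from the list of things; names that differ only in an ending like _2 or _b are one class to them, and where a whole thing is asked for, a point or a joint stands for the part that bears it (a point fixed in the world has none). Each returns a list of dicts, best first, with "p" (0 to 1); they miss things now and then, are a little off and sometimes report something else, mostly with a low value. They report only what shows in the picture. A call takes as long as a camera call. They do not tell look-alikes from the thing itself.
- find_in(target, camera): "location" ([row, column] in pixels, amid what is visible of it).
The state is a dict: "time_s": time; "joints": joint angles; "joint_velocities": joint speeds; "effort": joint torques, N m; "tcp_pos": TCP position; "ee_rot": TCP orientation; "wrist_force": force on the tool from outside, world axes, zero at the start; "moment": the same for the moment, N m; "gripper_width": opening from 0.0 (shut) to 1.0 (fully open); "gripper_force": force on a finger pad.
Only numpy, scipy, OpenCV 4.12 (cv2) and the standard library are available. Lean on these libraries where they do the work, as an engineer would, in place of code of your own. Each camera call takes 0.05 s, during which the arm holds its last target. There are 200 camera calls.

## Working session

There is one attempt and no reset: what is moved stays moved. The work goes in short steps, Python scripts to look and compute and a tool call to move; the robot and the scene stay as the last step left them, time stands still between calls to the robot, and variables do not carry over. Pictures are saved under pics/ and viewed, at most 10 in all, crops included, and the job is handed in when it is done.

Besides the shell and the picture viewer there is one more tool, called after "Call:" as name(argument=value, ...), one argument or row to a line, values as JSON. arm_command: Moves the arm, as the interface text tells. Its arguments: {"type":"object","properties":{"motion":{"type":"array"}},"required":["motion"]}

```bash
mkdir -p pics; cat > h.py <<'E'
import numpy as np, cv2
from station import *
def snap(c,n):
    im=capture(c); cv2.imwrite(f'pics/{n}.png',im[:,:,::-1]); return im
def proj(c,X):
    m=camera_model(c); p=np.array(m['R'])@np.array(X)+np.array(m['t']); return np.array([m['fy']*p[1]/p[2]+m['cy'],m['fx']*p[0]/p[2]+m['cx']])
def ray(c,rc):
    m=camera_model(c); R=np.array(m['R']); t=np.array(m['t'])
    d=R.T@np.array([(rc[1]-m['cx'])/m['fx'],(rc[0]-m['cy'])/m['fy'],1]); return -R.T@t,d
def atz(c,rc,z):
    o,d=ray(c,rc); return o+d*(z-o[2])/d[2]
def tri(a,b):
    (o,d),(p,e)=ray('top',a),ray('side',b)
    s=np.linalg.lstsq(np.c_[d,-e],p-o,rcond=None)[0]; A=o+d*s[0];B=p+e*s[1]
    return (A+B)/2,np.linalg.norm(A-B)
E
python3 - <<'E'
from h import *
for c in('top','side'):
    snap(c,c+'1'); m=camera_model(c); print(c,ray(c,(210,280)))
for n in['changer_base','wheel_axis','sample_wheel','probe','lever_handle','index_lever','sample_cup','disc_under_probe','disc_a','disc_small']:
    for c in('top','side'):
        print(n,c,[(np.round(d['location']).tolist(),round(d['p'],2)) for d in find_in(n,c)][:4])
print(sense())
E
```

```text
top (array([ 0.36482718, -0.09414555,  1.09772631]), array([ 0.20235363, -0.01046191, -0.97955125]))
side (array([0.42639043, 1.08523247, 1.10245705]), array([ 0.07565657, -0.74295259, -0.66508626]))
changer_base top [([214.0, 318.0], 0.9)]
changer_base side [([188.0, 272.0], 0.57)]
wheel_axis top [([222.0, 316.0], 0.75), ([240.0, 290.0], 0.6)]
wheel_axis side [([193.0, 278.0], 0.92)]
sample_wheel top [([220.0, 316.0], 0.75)]
sample_wheel side [([192.0, 277.0], 0.9), ([174.0, 301.0], 0.25)]
probe top [([177.0, 361.0], 0.61)]
probe side [([148.0, 259.0], 0.84)]
lever_handle top [([221.0, 281.0], 0.93)]
lever_handle side [([215.0, 278.0], 0.7), ([190.0, 272.0], 0.19)]
index_lever top [([223.0, 280.0], 0.67)]
index_lever side [([212.0, 280.0], 0.7)]
sample_cup top [([245.0, 346.0], 0.63), ([240.0, 387.0], 0.61), ([180.0, 390.0], 0.56), ([269.0, 245.0], 0.52)]
sample_cup side [([148.0, 259.0], 0.17)]
disc_under_probe top [([196.0, 340.0], 0.7)]
disc_under_probe side []
disc_a top [([188.0, 296.0], 0.77)]
disc_a side [([192.0, 272.0], 0.53), ([199.0, 253.0], 0.49)]
disc_small top [([216.0
[... 171 characters left out ...]
107140e+01, -1.48166056e+01]), 'joint_velocities': array([-0.09818869, -0.00505427, -0.11028392,  0.10932568, -0.09160435,
        0.0660732 ]), 'effort': array([ 1.44663995e-04, -3.90481710e+01,  1.87621111e+01,  4.22449350e+00,
        1.54277153e-02, -4.72936676e-05]), 'tcp_pos': array([ 0.24499742, -0.57496567,  0.1941523 ]), 'ee_rot': array([[-9.19983356e-01, -3.91957426e-01,  1.60618855e-05],
       [-3.91957426e-01,  9.19983356e-01, -6.64726646e-06],
       [-1.21712218e-05, -1.24109498e-05, -1.00000000e+00]]), 'wrist_force': array([ 0.07156304,  0.35637303, -0.23790894]), 'moment': array([0.04871992, 0.02864618, 0.03831345]), 'gripper_force': 0.0, 'gripper_width': 1.0023603765667068}
```

View pics/top1.png

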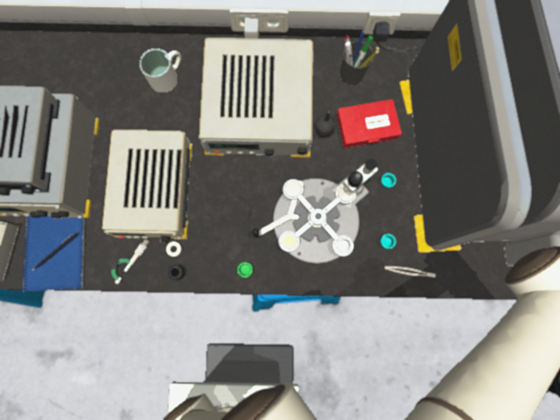

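View pics/side1.png

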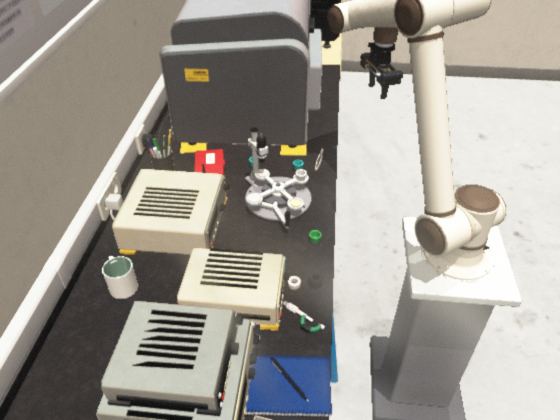

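The top view shows the wheel hub at about (216,317), with seats at (188,292), (242,289) and (245,343), and one under the probe at about (187,345). Possible cups are the seat samples at (245,343), (242,289) and (188,292). The green (269,245) and turquoise (180,388), (240,388) ones are look-alikes on the bench. I'll check these in a close crop.

```bash
python3 - <<'E'
from h import *
a=cv2.imread('pics/top1.png')[160:275,240:375]; b=cv2.imread('pics/side1.png')[125:240,235:325]
a=cv2.resize(a,None,fx=3.4,fy=3.4,interpolation=cv2.INTER_CUBIC);b=cv2.resize(b,None,fx=3.4,fy=3.4,interpolation=cv2.INTER_CUBIC)
cv2.imwrite('pics/crop1.png',np.hstack([a,b])); print(a.shape,b.shape)
E
```

```text
(391, 459, 3) (391, 306, 3)
```

View pics/crop1.png

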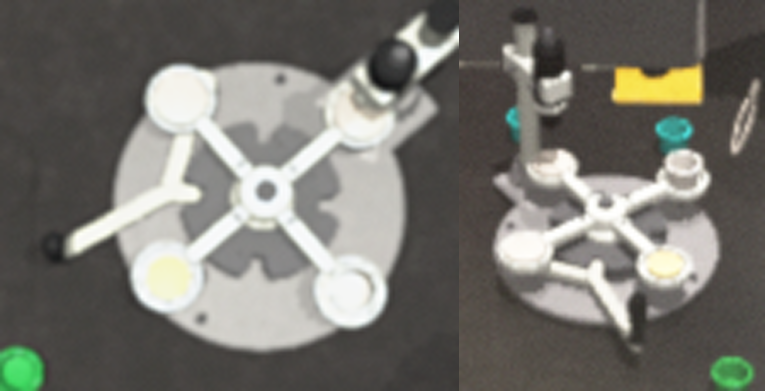

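The crop shows that the only hollow sample is in the lower-right seat, at top pixel (246,342) and side crop (687,165). The other seats hold flat discs. The turquoise and green cups stand on the bench and are not part of the job. The cup sits at about 225° in the base frame, so the wheel must turn +90°. Next I'll fit the base pose.

```bash
cat >> h.py <<'E'
def base2w(P,X):  # P=(x,y,yaw) m,rad ; X mm
    c,s=np.cos(P[2]),np.sin(P[2]); X=np.array(X)/1000.
    return np.array([P[0]+c*X[0]-s*X[1],P[1]+s*X[0]+c*X[1],X[2]])
E
python3 - <<'E'
from h import *
from scipy.optimize import least_squares
T=lambda x,y:(160+(y-1.2)/3.4,240+(x-1.2)/3.4)
S=lambda x,y:(125+(y-1.2)/3.4,235+(x-460.2)/3.4)
pts=[('top',T(266,190),(0,0,69)),('top',T(180,98),(67,67,57)),('top',T(167,275),(-67,67,55)),('top',T(350,292),(-67,-67,74)),('top',T(55,246),(-55,150,80)),
('side',S(605,205),(0,0,69)),('side',S(523,250),(67,67,57)),('side',S(665,264),(-67,67,55)),('side',S(686,160),(-67,-67,74)),('side',S(637,318),(-55,150,65))]
f=lambda P:np.concatenate([proj(c,base2w(P,X))-rc for c,rc,X in pts])
r=least_squares(f,[.5,-.15,0],loss='soft_l1'); print(r.x,np.degrees(r.x[2])); print(f(r.x).reshape(-1,2).round(1))
for i,j in((0,5),(1,6),(2,7),(3,8)):
    p,e=tri(pts[i][1],pts[j][1]); print((p*1000).round(),round(e*1000,1),pts[i][2])
E
```

```text
[ 0.56415251 -0.19853336 -0.06988114] -4.003894511424431
[[ 0.4 -0.4]
 [ 0.2  0. ]
 [ 0.4 -0.6]
 [-0.7  0.6]
 [-0.3 -0.8]
 [-1.1  0.3]
 [-1.   0.6]
 [-0.  -0.4]
 [ 0.9 -0.6]
 [-1.5 -0. ]]
[ 566. -200.   63.] 1.0 (0, 0, 69)
[ 638. -136.   52.] 0.2 (67, 67, 57)
[ 502. -128.   54.] 2.6 (-67, 67, 55)
[ 490. -258.   80.] 0.4 (-67, -67, 74)
```

```bash
cat >> h.py <<'E'
P=(0.5642,-0.1985,-0.0699)
def plan(wps,n=None):
    """wps: list of (world xyz m, psi deg, nrows); prints delta rows in the tool axes, mm/rad"""
    s=sense(); p=s['tcp_pos']*1000; psi=np.degrees(np.arctan2(s['ee_rot'][1,0],s['ee_rot'][0,0]))
    for X,q,k in wps:
        X=np.array(X)*1000; d=(q-psi+180)%360-180; p0=p.copy(); 
        for i in range(k):
            t=p0+(X-p0)*(i+1)/k; e=t-p; a=np.radians(psi)
            print([0,round(e[0]*np.cos(a)+e[1]*np.sin(a),1),round(e[0]*np.sin(a)-e[1]*np.cos(a),1),round(-e[2],1),0,0,round(-np.radians(d/k),4)])
            p=t; psi+=d/k
        print('--')
E
python3 - <<'E'
from h import *
h=base2w(P,(-55,150,60)); s=base2w(P,(-55-.57*30,150-.82*30,55)); print(h,s)
d=np.degrees(np.arctan2(140,98))-4.0; print(d)
plan([((s[0],s[1],.194),d-180,12),(s,d-180,4)])
E
```

```text
[ 0.51981077 -0.04502493  0.06      ] [ 0.50103439 -0.06837054  0.055     ]
51.00797980144134
[0, np.float64(-36.2), np.float64(30.5), np.float64(0.0), 0, 0, np.float64(-0.0406)]
[0, np.float64(-37.4), np.float64(29.0), np.float64(0.0), 0, 0, np.float64(-0.0406)]
[0, np.float64(-38.5), np.float64(27.4), np.float64(0.0), 0, 0, np.float64(-0.0406)]
[0, np.float64(-39.6), np.float64(25.9), np.float64(0.0), 0, 0, np.float64(-0.0406)]
[0, np.float64(-40.6), np.float64(24.2), np.float64(0.0), 0, 0, np.float64(-0.0406)]
[0, np.float64(-41.6), np.float64(22.6), np.float64(0.0), 0, 0, np.float64(-0.0406)]
[0, np.float64(-42.5), np.float64(20.8), np.float64(0.0), 0, 0, np.float64(-0.0406)]
[0, np.float64(-43.3), np.float64(19.1), np.float64(0.0), 0, 0, np.float64(-0.0406)]
[0, np.float64(-44.0), np.float64(17.3), np.float64(0.0), 0, 0, np.float64(-0.0406)]
[0, np.float64(-44.7), np.float64(15.5), np.float64(0.0), 0, 0, np.float64(-0.0406)]
[0, np.float64(-45.3), np.float64(13.7), np.float64(0.0), 0, 0, np.float64(-0.0406)]
[0, np.float64(-45.8), np.float64(11.8), np.float64(0.0), 0, 0, np.float64(-0.0406)]
--
[0, np.float64(-0.0), np.float64(0.0), np.float64(34.8), 0, 0, np.float64(0.0)]
[0, np.float64(-0.0), np.float64(0.0), np.float64(34.8), 0, 0, np.float64(0.0)]
[0, np.float64(-0.0), np.float64(0.0), np.float64(34.8), 0, 0, np.float64(0.0)]
[0, np.float64(-0.0), np.float64(0.0), np.float64(34.8), 0, 0, np.float64(0.0)]
--
```

Call:
arm_command(
  motion=[
    [0, -36, 30.5, 0, 0, 0, -0.04],
    [0, -37.4, 29, 0, 0, 0, -0.04],
    [0, -38.5, 27.4, 0, 0, 0, -0.04],
    [0, -39.6, 26, 0, 0, 0, -0.04],
    [0, -40.6, 24, 0, 0, 0, -0.04],
    [0, -41.6, 22.6, 0, 0, 0, -0.04],
    [0, -42.5, 21, 0, 0, 0, -0.04],
    [0, -43.3, 19, 0, 0, 0, -0.04],
  ],
)

```text
time_s: 1.9
tcp_pos: [0.4169, -0.2358, 0.1946]
ee_rot: [[-0.749, -0.663, 0.001], [-0.663, 0.749, -0.0], [-0.001, -0.001, -1.0]]
wrist_force: [0.1, 0.1, 0.4]
gripper_width: 0.356
gripper_force: 0.0
```

Call:
arm_command(
  motion=[
    [0, -44, 17, 0, 0, 0, -0.04],
    [0, -44.7, 15.5, 0, 0, 0, -0.04],
    [0, -45, 13.7, 0, 0, 0, -0.04],
    [0, -45, 12, 0, 0, 0, -0.04],
    [0, 0, 0, 0, 0, 0, 0],
    [0, 0, 0, 0, 0, 0, 0],
  ],
)

```text
time_s: 2.5
tcp_pos: [0.5022, -0.0692, 0.194]
ee_rot: [[-0.633, -0.774, -0.001], [-0.774, 0.633, -0.0], [0.0, 0.0, -1.0]]
wrist_force: [-0.7, 0.5, 0.2]
gripper_width: 0.004
gripper_force: 0.0
```

```bash
python3 - <<'E'
from h import *
s=base2w(P,(-55-.57*30,150-.82*30,55))
plan([(s,51-180,4)]); q=sense(); print(q['time_s'],q['tcp_pos'],q['wrist_force'],q['gripper_width'])
snap('side','side2')
im=cv2.imread('pics/side2.png')[60:260,180:380]; cv2.imwrite('pics/side2c.png',cv2.resize(im,(600,600),interpolation=cv2.INTER_CUBIC))
E
```

```text
[0, np.float64(0.0), np.float64(0.4), np.float64(34.7), 0, 0, np.float64(-0.0013)]
[0, np.float64(0.0), np.float64(0.4), np.float64(34.7), 0, 0, np.float64(-0.0013)]
[0, np.float64(0.0), np.float64(0.4), np.float64(34.7), 0, 0, np.float64(-0.0013)]
[0, np.float64(0.0), np.float64(0.4), np.float64(34.7), 0, 0, np.float64(-0.0013)]
--
2.5 [ 0.50218294 -0.06923701  0.19399861] [-0.67856495  0.54315851  0.22049009] 0.004207555545042125
```

View pics/side2c.png

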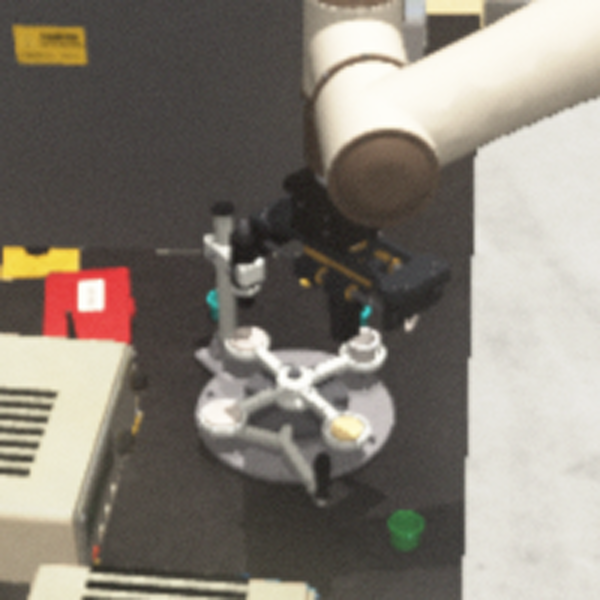

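The fingers, shut, are above the gap beside the lever handle. In the side crop they show at (345,330), displaced by their height. The handle is at (322,475) and nothing has been touched. Going down.

Call:
arm_command(
  motion=[
    [0, 0, 0.5, 35, 0, 0, 0],
    [0, 0, 0.5, 35, 0, 0, 0],
    [0, 0, 0.5, 35, 0, 0, 0],
    [0, 0, 0, 34, 0, 0, 0],
    [0, 0, 0, 0, 0, 0, 0],
  ],
)

```text
time_s: 3.05
tcp_pos: [0.4963, -0.0711, 0.0514]
ee_rot: [[-0.638, -0.77, -0.01], [-0.77, 0.638, -0.001], [0.007, 0.007, -1.0]]
wrist_force: [-0.6, 0.3, -0.1]
gripper_width: 0.005
gripper_force: 0.0
```

Call:
arm_command(
  motion=[
    [0, -4, 0, 0, 0, 0, 0],
    [0, -4, 0, 0, 0, 0, 0],
    [0, -4, 0, 0, 0, 0, 0],
    [0, -4, 0, 0, 0, 0, 0],
    [0, 0, 0, 0, 0, 0, 0],
  ],
)

```text
time_s: 3.55
tcp_pos: [0.5121, -0.0565, 0.0562]
ee_rot: [[-0.634, -0.773, 0.002], [-0.773, 0.634, 0.0], [-0.001, -0.002, -1.0]]
wrist_force: [-0.8, -0.6, 0.4]
gripper_width: 0.003
gripper_force: 0.4
```

Call:
arm_command(
  motion=[
    [0, -5, 0, 0, 0, 0, 0.03],
    [0, -5, 0, 0, 0, 0, 0.03],
    [0, -5, 0, 0, 0, 0, 0.03],
    [0, -5, 0, 0, 0, 0, 0.03],
    [0, -5, 0, 0, 0, 0, 0.03],
    [0, -5, 0, 0, 0, 0, 0.03],
    [0, -5, 0, 0, 0, 0, 0.03],
    [0, -5, 0, 0, 0, 0, 0.03],
  ],
)

```text
time_s: 4.35
tcp_pos: [0.5383, -0.0287, 0.0552]
ee_rot: [[-0.801, -0.598, -0.002], [-0.598, 0.801, -0.0], [0.002, 0.001, -1.0]]
wrist_force: [-2.7, 1.6, 1.8]
gripper_width: 0.008
gripper_force: 1.3
```

Call:
arm_command(
  motion=[
    [0, -3, 0, 0, 0, 0, 0.02],
    [0, -3, 0, 0, 0, 0, 0.015],
    [0, 0, 0, 0, 0, 0, 0],
  ],
)

```text
time_s: 4.65
tcp_pos: [0.5417, -0.0259, 0.0549]
ee_rot: [[-0.821, -0.571, -0.006], [-0.571, 0.821, -0.001], [0.006, 0.002, -1.0]]
wrist_force: [-6.7, 0.2, 3.9]
gripper_width: 0.007
gripper_force: 3.8
```

```bash
python3 - <<'E'
from h import *
s=sense();print(s['tcp_pos'],s['wrist_force'])
for a in(0,.18,.25,.27):
    c,k=np.cos(-a),np.sin(-a); print(a,base2w(P,(85+c*-140-k*98,52+k*-140+c*98,60)))
E
```

```text
[ 0.54170452 -0.0259493   0.0549296 ] [-6.65459821  0.15936856  3.94912996]
0 [ 0.51981077 -0.04502493  0.06      ]
0.18 [ 0.54120916 -0.02298482  0.06      ]
0.25 [ 0.55054513 -0.01550947  0.06      ]
0.27 [ 0.55330644 -0.01349543  0.06      ]
```

Call:
arm_command(
  motion=[
    [0, -3, 0, 0, 0, 0, 0],
    [0, 0, 0, 0, 0, 0, 0],
    [0, 0, 0, 0, 0, 0, 0],
  ],
)

```text
time_s: 4.95
tcp_pos: [0.5418, -0.0257, 0.0548]
ee_rot: [[-0.821, -0.57, -0.011], [-0.57, 0.821, -0.003], [0.011, 0.003, -1.0]]
wrist_force: [-8.8, -4.1, 7.1]
gripper_width: 0.007
gripper_force: 6.2
```

```bash
python3 - <<'E'
from h import *
a=np.radians(135);u=np.array([np.cos(a),np.sin(a)]);c=np.array([u[1],-u[0]])
s=sense()['tcp_pos']; b=47*u+22*c; g=base2w(P,(*b,52)); print(g)
plan([(s+np.array([-.022,-.014,0]),-145,2),((s[0]-.022,s[1]-.014,.13),-145,2),((g[0],g[1],.13),-139,3),(g,-139,3)])
E
```

```text
[ 0.54997317 -0.14859412  0.052     ]
[0, np.float64(13.0), np.float64(0.5), np.float64(-0.0), 0, 0, np.float64(-0.0019)]
[0, np.float64(13.0), np.float64(0.6), np.float64(-0.0), 0, 0, np.float64(-0.0019)]
--
[0, np.float64(-0.0), np.float64(0.0), np.float64(-37.6), 0, 0, np.float64(-0.0)]
[0, np.float64(-0.0), np.float64(0.0), np.float64(-37.6), 0, 0, np.float64(-0.0)]
--
[0, np.float64(12.6), np.float64(-35.5), np.float64(-0.0), 0, 0, np.float64(-0.0349)]
[0, np.float64(13.8), np.float64(-35.1), np.float64(-0.0), 0, 0, np.float64(-0.0349)]
[0, np.float64(15.0), np.float64(-34.6), np.float64(-0.0), 0, 0, np.float64(-0.0349)]
--
[0, np.float64(-0.0), np.float64(0.0), np.float64(26.0), 0, 0, np.float64(-0.0)]
[0, np.float64(-0.0), np.float64(0.0), np.float64(26.0), 0, 0, np.float64(-0.0)]
[0, np.float64(-0.0), np.float64(0.0), np.float64(26.0), 0, 0, np.float64(-0.0)]
--
```

Call:
arm_command(
  motion=[
    [0, 16, 0, 0, 0, 0, 0],
    [0, 15, 0, 0, 0, 0, 0],
    [0, 0, 0, -40, 0, 0, 0],
    [0, 0, 0, -40, 0, 0, 0],
    [0, 12.6, -35.5, 0, 0, 0, 0.035],
    [0, 13.8, -35, 0, 0, 0, 0.035],
    [0, 15, -34.6, 0, 0, 0, 0.035],
    [0, 0, 0, 0, 0, 0, 0],
  ],
)

```text
time_s: 5.75
tcp_pos: [0.5439, -0.1555, 0.1351]
ee_rot: [[-0.879, -0.477, 0.001], [-0.477, 0.879, -0.001], [-0.001, -0.001, -1.0]]
wrist_force: [-0.3, -0.3, 0.2]
gripper_width: 0.003
gripper_force: 0.0
```

```bash
python3 - <<'E'
from h import *
g=(.550,-.1486,.13); plan([(g,-139,1)]); s=sense(); print(s['tcp_pos'],s['wrist_force'])
a=snap('top','t3')[160:275,240:375]; b=snap('side','s3')[60:260,180:380]
cv2.imwrite('pics/c3.png',np.hstack([cv2.resize(a,(470,400)),cv2.resize(b,(320,400))])[:,:,::-1])
E
```

```text
[0, np.float64(-8.6), np.float64(3.1), np.float64(5.1), 0, 0, np.float64(-0.2179)]
--
[ 0.54388415 -0.15546027  0.1351232 ] [-0.32909715 -0.25688261  0.2118927 ]
```

View pics/c3.png

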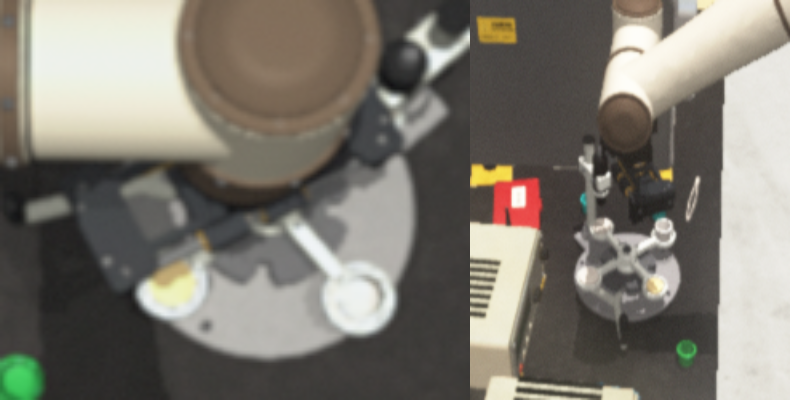

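The pictures show the lever handle swung out to crop (15,205) and the nose clear of the plate. The shut fingers hover by the hub, and the cup is still in its seat at (355,300). I'll correct the turn and go down beside the 135° spoke.

Call:
arm_command(
  motion=[
    [0, -8, 3, 0, 0, 0, -0.11],
    [0, 0, 0, 5, 0, 0, -0.108],
    [0, 0, 0, 0, 0, 0, 0],
    [0, 0, 0, 0, 0, 0, 0],
  ],
)

```text
time_s: 6.25
tcp_pos: [0.5489, -0.1447, 0.1302]
ee_rot: [[-0.752, -0.659, 0.0], [-0.659, 0.752, 0.0], [-0.0, 0.0, -1.0]]
wrist_force: [0.3, 0.6, 0.7]
gripper_width: 0.008
gripper_force: 0.0
```

```bash
python3 - <<'E'
from h import *
a=np.radians(135);u=np.array([np.cos(a),np.sin(a)]);c=np.array([u[1],-u[0]])
plan([((.550,-.1486,.052),-139,3)])
def w(phi,perp):  # finger on cw side of spoke phi
    a=np.radians(phi);u=np.array([np.cos(a),np.sin(a)]);c=np.array([u[1],-u[0]]);return base2w(P,(*(47*u+perp*c),52))
print(sense()['tcp_pos'],w(135,16),w(225,16))
E
```

```text
[0, np.float64(0.6), np.float64(-1.2), np.float64(26.1), 0, 0, np.float64(0.0014)]
[0, np.float64(0.6), np.float64(-1.2), np.float64(26.1), 0, 0, np.float64(0.0014)]
[0, np.float64(0.6), np.float64(-1.2), np.float64(26.1), 0, 0, np.float64(0.0014)]
--
[ 0.54890518 -0.1446741   0.13024779] [ 0.54544457 -0.15253008  0.052     ] [ 0.51823008 -0.21725543  0.052     ]
```

Call:
arm_command(
  motion=[
    [0, 0.6, -1.2, 26, 0, 0, 0],
    [0, 0.6, -1.2, 26, 0, 0, 0],
    [0, 0.6, -1.2, 26, 0, 0, 0],
    [0, 0, 0, 0, 0, 0, 0],
    [0, 2, 0, 0, 0, 0, 0],
    [0, 2, 0, 0, 0, 0, 0],
    [0, 2, 0, 0, 0, 0, 0],
    [0, 0, 0, 0, 0, 0, 0],
  ],
)

```text
time_s: 7.05
tcp_pos: [0.5459, -0.1535, 0.0534]
ee_rot: [[-0.752, -0.66, 0.002], [-0.66, 0.752, -0.0], [-0.002, -0.001, -1.0]]
wrist_force: [0.2, -0.6, -0.1]
gripper_width: 0.007
gripper_force: 0.0
```

Call:
arm_command(
  motion=[
    [0, 3.1, 1, 0, 0, 0, -0.0655],
    [0, 3.1, 1, 0, 0, 0, -0.0655],
    [0, 3.1, 1, 0, 0, 0, -0.0655],
    [0, 3.1, 1, 0, 0, 0, -0.0655],
    [0, 3.1, 1, 0, 0, 0, -0.0655],
    [0, 3.1, 1, 0, 0, 0, -0.0655],
    [0, 3.1, 1, 0, 0, 0, -0.0655],
    [0, 3.1, 1, 0, 0, 0, -0.0655],
  ],
)

```text
time_s: 7.85
tcp_pos: [0.5251, -0.1688, 0.0528]
ee_rot: [[-0.318, -0.948, 0.001], [-0.948, 0.318, -0.0], [-0.0, -0.001, -1.0]]
wrist_force: [0.6, 0.3, -0.6]
gripper_width: 0.005
gripper_force: 0.0
```

```bash
cat >> h.py <<'E'
def w(phi,perp=16,z=52):
    a=np.radians(phi);u=np.array([np.cos(a),np.sin(a)]);c=np.array([u[1],-u[0]]);return base2w(P,(*(47*u+perp*c),z))
E
python3 - <<'E'
from h import *
s=sense();print(s['tcp_pos'],s['wrist_force'],w(165)); 
snap('top','t4'); im=snap('side','s4')[60:260,180:380]; cv2.imwrite('pics/c4.png',cv2.resize(im[:,:,::-1],(500,500)))
E
```

```text
[ 0.52507315 -0.16878021  0.05281184] [ 0.56692025  0.33946017 -0.63057042] [ 0.52497236 -0.16806659  0.052     ]
```

View pics/c4.png

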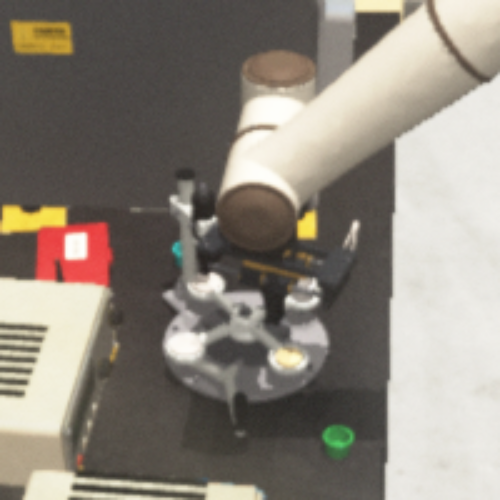

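```bash
python3 - <<'E'
from h import *
s=cv2.imread('pics/s4.png')[160:235,235:325]; t=cv2.imread('pics/t4.png')[160:275,240:375]
f=lambda a,k:cv2.resize(a,None,fx=k,fy=k,interpolation=cv2.INTER_CUBIC)
S=f(s,5);T=f(t,2.5)
def dot(X,c):
    r=proj('side',X); q=proj('top',X)
    cv2.circle(S,(int((r[1]-235)*5),int((r[0]-160)*5)),3,c,-1); cv2.circle(T,(int((q[1]-240)*2.5),int((q[0]-160)*2.5)),2,c,-1)
p=sense()['tcp_pos']; dot(p+[0,0,-.008],(0,0,255)); dot(base2w(P,(0,0,69)),(255,0,0))
for a in(45,135,225): dot(base2w(P,(95*np.cos(np.radians(a)),95*np.sin(np.radians(a)),54)),(0,255,0))
for a in(75,165,255): dot(base2w(P,(95*np.cos(np.radians(a)),95*np.sin(np.radians(a)),54)),(255,0,255))
h=max(S.shape[0],T.shape[0]); pad=lambda a:np.vstack([a,np.zeros((h-a.shape[0],a.shape[1],3),np.uint8)])
o=np.hstack([pad(S),pad(T)]); print(o.shape); cv2.imwrite('pics/c5.png',o)
E
```

```text
(375, 788, 3)
```

View pics/c5.png

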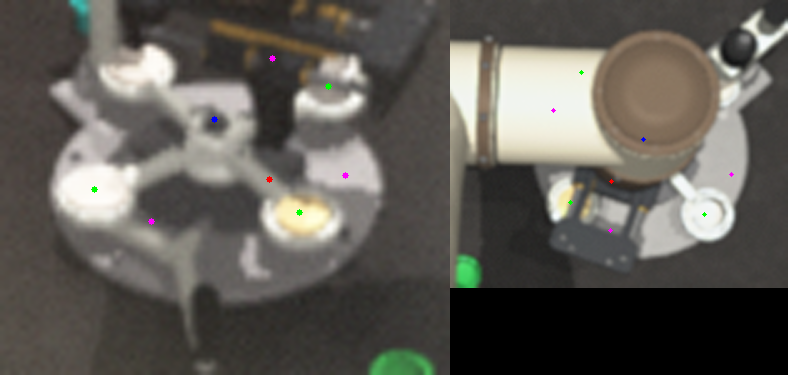

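The wheel has not turned: the seats still lie on the starting marks (green dots), yet the finger is past the 135° spoke. It may have slid over the top, so I'll look closer.

```bash
python3 - <<'E'
from h import *
s=cv2.imread('pics/s4.png')[165:215,265:315]; a=cv2.imread('pics/side1.png')[165:215,265:315]
f=lambda a:cv2.convertScaleAbs(cv2.resize(a,(390,390),interpolation=cv2.INTER_CUBIC),alpha=1.6,beta=10)
cv2.imwrite('pics/c6.png',np.hstack([f(s),f(a)]))
p=sense()['tcp_pos']
for dz in(-.008,.006,.02): r=proj('side',p+[0,0,dz]); print(dz,((r[1]-265)*7.8).round(),((r[0]-165)*7.8).round())
E
```

```text
-0.008 186.0 241.0
0.006 186.0 215.0
0.02 187.0 190.0
```

View pics/c6.png

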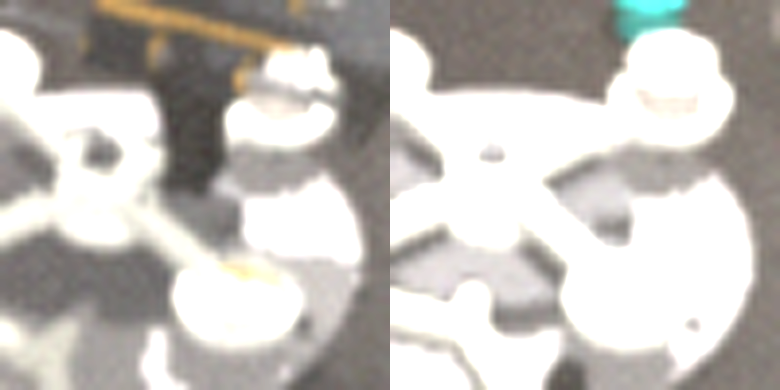

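```bash
python3 - <<'E'
from h import *
for z in(.186,.206): r=proj('side',(.5022,-.0692,z)); print((r[1]-180)*3,(r[0]-60)*3)
im=cv2.imread('pics/side2.png',0)
print(im[160:180:1,285:305:2])
E
```

```text
342.200633912926 364.2854963873792
342.5984389060262 348.2182607628401
[[ 59  58  45  37  35  45  48  46  67  91]
 [ 64  62  46  32  41  35  37  31  62  85]
 [ 64  57  48  37  38  35  37  35  84 103]
 [ 61  59  47  38  41  34  36  41 106 114]
 [ 64  63  57  38  36  33  31  42 155  96]
 [ 61  62  59  38  40  38  36  43 134  71]
 [ 64  62  57  39  34  38  33  43  86  64]
 [ 64  64  58  38  40  35  35  39  77  64]
 [ 64  64  61  38  39  35  38  47 107  74]
 [ 63  64  60  37  37  36  36  74 217 143]
 [ 59  59  59  37  33  37  37  80 221 189]
 [ 61  62  59  37  39  36  43  99 195 186]
 [ 62  59  54  39  38  32  85 168 190 170]
 [ 59  62  61  48  42  62 161 193 191 169]
 [ 61  63  65  62  67 140 226 212 196 199]
 [ 59  59  63  64 115 185 199 229 234 221]
 [ 81  73  66  60 172 186 139 195 205 185]
 [157 135  92  76 188 186 132 147 144 141]
 [190 182 157 145 196 234 144 139 145 137]
 [192 193 195 224 242 247 171 143 141 144]]
```

The finger ends about 25 mm above where the stated tip should be (crop row 190 rather than 241). It passed over the spoke, and nothing was touched. I'll go back to the clockwise side and come down lower in small steps, watching the force.

```bash
python3 - <<'E'
from h import *
plan([((*w(135,24)[:2],.06),-139,4)])
E
```

```text
[0, np.float64(-7.3), np.float64(-4.6), np.float64(-1.8), 0, 0, np.float64(0.1321)]
[0, np.float64(-7.8), np.float64(-3.6), np.float64(-1.8), 0, 0, np.float64(0.1321)]
[0, np.float64(-8.2), np.float64(-2.5), np.float64(-1.8), 0, 0, np.float64(0.1321)]
[0, np.float64(-8.5), np.float64(-1.4), np.float64(-1.8), 0, 0, np.float64(0.1321)]
--
```

Call:
arm_command(
  motion=[
    [0, -7.3, -4.6, -2, 0, 0, 0.132],
    [0, -7.8, -3.6, -2, 0, 0, 0.132],
    [0, -8.2, -2.5, -2, 0, 0, 0.132],
    [0, -8.5, -1.4, -1, 0, 0, 0.132],
    [0, 0, 0, 0, 0, 0, 0],
  ],
)

```text
time_s: 8.45
tcp_pos: [0.5527, -0.1464, 0.0597]
ee_rot: [[-0.754, -0.657, 0.002], [-0.657, 0.754, -0.0], [-0.001, -0.001, -1.0]]
wrist_force: [-0.1, -0.1, 0.3]
gripper_width: 0.008
gripper_force: 0.0
```

Call:
arm_command(
  motion=[
    [0, 0, 0, 4, 0, 0, 0],
    [0, 0, 0, 4, 0, 0, 0],
    [0, 0, 0, 4, 0, 0, 0],
    [0, 0, 0, 4, 0, 0, 0],
    [0, 0, 0, 4, 0, 0, 0],
    [0, 0, 0, 0, 0, 0, 0],
  ],
)

```text
time_s: 9.05
tcp_pos: [0.5509, -0.147, 0.0383]
ee_rot: [[-0.754, -0.657, -0.002], [-0.657, 0.754, 0.0], [0.001, 0.001, -1.0]]
wrist_force: [-0.4, -0.6, -0.6]
gripper_width: 0.006
gripper_force: 0.0
```

```bash
python3 - <<'E'
from h import *
s=sense();p=s['tcp_pos'];print(p,s['wrist_force'],w(135,24))
im=snap('side','s5')[165:215,255:305]; a=cv2.imread('pics/side1.png')[165:215,255:305,::-1]
f=lambda a:cv2.convertScaleAbs(cv2.resize(a,(390,390),interpolation=cv2.INTER_CUBIC),alpha=1.3)
A=f(im)
for dz in(-.008,.02):
    r=proj('side',p+[0,0,dz]); cv2.circle(A,(int((r[1]-255)*7.8),int((r[0]-165)*7.8)),3,(255,0,0),-1)
cv2.imwrite('pics/c7.png',np.hstack([A,f(a)])[:,:,::-1])
E
```

```text
[ 0.55087405 -0.14699221  0.03830682] [-0.36464298 -0.62851964 -0.60939813] [ 0.5514827  -0.14728213  0.052     ]
```

View pics/c7.png

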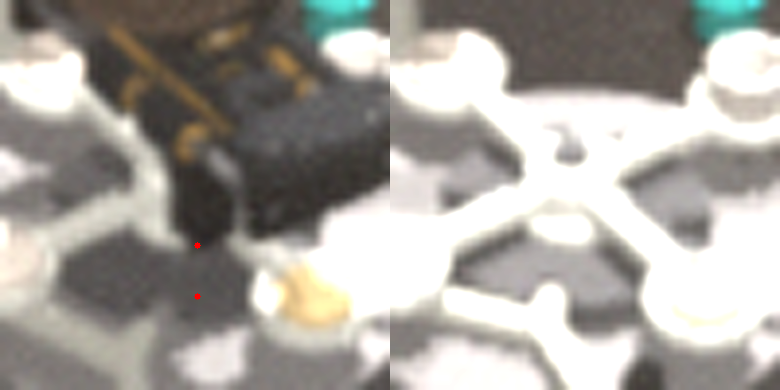

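```bash
python3 - <<'E'
from h import *
s=sense();p=s['tcp_pos'];R=s['ee_rot']
for z in(.06,.08,.1,.12,.14):
    print(z,[tuple(np.round((proj('side',[*(p+R[:,1]*.095+R[:,0]*dx)[:2],z])[::-1]-[255,165])*7.8)) for dx in(-.0375,.0375)])
im=cv2.imread('pics/s5.png'); b=cv2.convertScaleAbs(im[150:225,245:345],alpha=1.7,beta=15); cv2.imwrite('pics/c8.png',cv2.resize(b,(800,600),interpolation=cv2.INTER_CUBIC))
E
```

```text
0.06 [(np.float64(258.0), np.float64(403.0)), (np.float64(407.0), np.float64(331.0))]
0.08 [(np.float64(258.0), np.float64(366.0)), (np.float64(409.0), np.float64(294.0))]
0.1 [(np.float64(259.0), np.float64(328.0)), (np.float64(411.0), np.float64(256.0))]
0.12 [(np.float64(259.0), np.float64(289.0)), (np.float64(413.0), np.float64(218.0))]
0.14 [(np.float64(260.0), np.float64(249.0)), (np.float64(415.0), np.float64(178.0))]
```

View pics/c8.png

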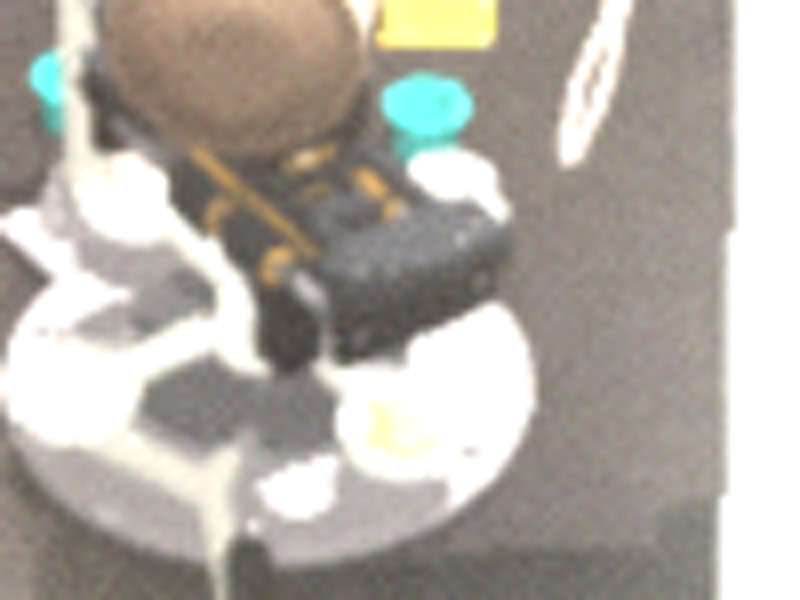

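The finger stands in front of the 135° spoke, with its end at crop (290,368), which works out at z of about 60 mm or a little more. The gripper body is well above the discs. I'll lower another 20 mm in small steps and watch the force.

Call:
arm_command(
  motion=[
    [0, 0, 0, 3, 0, 0, 0],
    [0, 0, 0, 3, 0, 0, 0],
    [0, 0, 0, 3, 0, 0, 0],
    [0, 0, 0, 0, 0, 0, 0],
  ],
)

```text
time_s: 9.5
tcp_pos: [0.5511, -0.1469, 0.0296]
ee_rot: [[-0.754, -0.657, -0.001], [-0.657, 0.754, 0.0], [0.001, 0.001, -1.0]]
wrist_force: [-0.6, -0.5, 0.3]
gripper_width: 0.004
gripper_force: 0.0
```

Call:
arm_command(
  motion=[
    [0, 0, 0, 2, 0, 0, 0],
    [0, 0, 0, 2, 0, 0, 0],
    [0, 0, 0, 2, 0, 0, 0],
    [0, 0, 0, 0, 0, 0, 0],
  ],
)

```text
time_s: 9.9
tcp_pos: [0.5513, -0.1469, 0.0238]
ee_rot: [[-0.754, -0.657, -0.001], [-0.657, 0.754, 0.0], [0.0, 0.0, -1.0]]
wrist_force: [-0.5, -1.4, 0.1]
gripper_width: 0.003
gripper_force: 0.0
```

Call:
arm_command(
  motion=[
    [0, 0, 0, 2, 0, 0, 0],
    [0, 0, 0, 2, 0, 0, 0],
    [0, 0, 0, 2, 0, 0, 0],
    [0, 0, 0, 0, 0, 0, 0],
  ],
)

```text
time_s: 10.3
tcp_pos: [0.5512, -0.1469, 0.0178]
ee_rot: [[-0.754, -0.657, -0.001], [-0.657, 0.754, 0.0], [0.001, 0.001, -1.0]]
wrist_force: [-0.0, 0.3, 0.3]
gripper_width: 0.004
gripper_force: 0.0
```

Call:
arm_command(
  motion=[
    [0, 2, 0, 0, 0, 0, 0],
    [0, 2, 0, 0, 0, 0, 0],
    [0, 2, 0, 0, 0, 0, 0],
    [0, 2, 0, 0, 0, 0, 0],
    [0, 0, 0, 0, 0, 0, 0],
  ],
)

```text
time_s: 10.8
tcp_pos: [0.5455, -0.1521, 0.0182]
ee_rot: [[-0.754, -0.657, 0.0], [-0.657, 0.754, 0.0], [-0.001, -0.0, -1.0]]
wrist_force: [1.0, 1.2, 0.8]
gripper_width: 0.005
gripper_force: 0.6
```

Call:
arm_command(
  motion=[
    [0, 2, 0, 0, 0, 0, 0],
    [0, 2, 0, 0, 0, 0, 0],
    [0, 0, 0, 0, 0, 0, 0],
  ],
)

```text
time_s: 11.1
tcp_pos: [0.5421, -0.155, 0.0182]
ee_rot: [[-0.754, -0.657, -0.001], [-0.657, 0.754, -0.0], [0.001, 0.0, -1.0]]
wrist_force: [-0.2, 2.2, 0.2]
gripper_width: 0.006
gripper_force: 0.8
```

Call:
arm_command(
  motion=[
    [0, 3.1, 0.7, 0, 0, 0, -0.0655],
    [0, 3.1, 0.7, 0, 0, 0, -0.0655],
    [0, 3.1, 0.7, 0, 0, 0, -0.0655],
    [0, 3.1, 0.7, 0, 0, 0, -0.0655],
    [0, 3.1, 0.7, 0, 0, 0, -0.0655],
    [0, 3.1, 0.7, 0, 0, 0, -0.0655],
    [0, 3.1, 0.7, 0, 0, 0, -0.0655],
    [0, 0, 0, 0, 0, 0, 0],
  ],
)

```text
time_s: 11.9
tcp_pos: [0.525, -0.1694, 0.0182]
ee_rot: [[-0.386, -0.923, -0.001], [-0.923, 0.386, -0.0], [0.001, 0.001, -1.0]]
wrist_force: [-0.2, -0.5, 0.4]
gripper_width: 0.006
gripper_force: 0.0
```

```bash
cat >> h.py <<'E'
def rel():
    s=sense();p=s['tcp_pos'];R=s['ee_rot'];d=np.array([p[0]-P[0],p[1]-P[1],0]);psi=np.degrees(np.arctan2(R[1,0],R[0,0]))
    print('t',s['time_s'],'tool-xy rel axis',(R.T@d*1000).round(1),'tcp ang base',np.degrees(np.arctan2(d[1],d[0])-P[2]).round(1),'psi',psi.round(1),'z',p[2].round(4),'F',s['wrist_force'].round(1),s['gripper_force'])
def wheel():
    snap('top','tw');snap('side','sw')
    for n in('sample_cup','disc_a','disc_under_probe','disc_small'):
        for c,z in(('top',.06),('side',.06)):
            for d in find_in(n,c):
                X=atz(c,d['location'],z); v=X[:2]-P[:2]; r=np.hypot(*v)*1000
                if 80<r<112: print(n,c,round(d['p'],2),'r',round(r),'ang base',round(np.degrees(np.arctan2(v[1],v[0])-P[2])%360,1))
E
python3 -c "
from h import *
rel();wheel()"
```

```text
t 11.9 tool-xy rel axis [-11.7  47.4   0. ] tcp ang base 147.4 psi -112.7 z 0.0182 F [-0.2 -0.5  0.4] 0.03630771687312517
sample_cup top 0.5 r 96 ang base 262.2
sample_cup top 0.48 r 107 ang base 349.2
disc_a top 0.38 r 91 ang base 255.2
disc_a side 0.4 r 90 ang base 73.9
disc_under_probe side 0.66 r 106 ang base 346.3
disc_small top 0.48 r 85 ang base 165.6
```

The wheel is turning with the finger and has moved about 30°. Continuing.

Call:
arm_command(
  motion=[
    [0, 3.1, 0.7, 0, 0, 0, -0.0655],
    [0, 3.1, 0.7, 0, 0, 0, -0.0655],
    [0, 3.1, 0.7, 0, 0, 0, -0.0655],
    [0, 3.1, 0.7, 0, 0, 0, -0.0655],
    [0, 3.1, 0.7, 0, 0, 0, -0.0655],
    [0, 3.1, 0.7, 0, 0, 0, -0.0655],
    [0, 3.1, 0.7, 0, 0, 0, -0.0655],
    [0, 0, 0, 0, 0, 0, 0],
  ],
)

```text
time_s: 13.2
tcp_pos: [0.5164, -0.1891, 0.0182]
ee_rot: [[0.063, -0.998, -0.0], [-0.998, -0.063, -0.0], [0.0, 0.0, -1.0]]
wrist_force: [0.0, 0.7, 0.2]
gripper_width: 0.008
gripper_force: 0.1
```

Call:
arm_command(
  motion=[
    [0, 3.1, 0.7, 0, 0, 0, -0.0655],
    [0, 3.1, 0.7, 0, 0, 0, -0.0655],
    [0, 3.1, 0.7, 0, 0, 0, -0.0655],
    [0, 3.1, 0.7, 0, 0, 0, -0.0655],
    [0, 3.1, 0.7, 0, 0, 0, -0.0655],
    [0, 0, 0, 0, 0, 0, 0],
  ],
)

```text
time_s: 13.8
tcp_pos: [0.5158, -0.2049, 0.0181]
ee_rot: [[0.379, -0.925, -0.001], [-0.925, -0.379, 0.0], [-0.0, 0.001, -1.0]]
wrist_force: [-0.8, 0.6, -0.2]
gripper_width: 0.005
gripper_force: 0.4
```

```bash
python3 -c "
from h import *
rel();wheel()"
```

```text
t 13.8 tool-xy rel axis [-12.4  47.3   0. ] tcp ang base -168.4 psi -67.7 z 0.0181 F [-0.8  0.6 -0.2] 0.36715774589083594
sample_cup top 0.32 r 92 ang base 123.7
disc_a side 0.42 r 99 ang base 113.4
disc_under_probe top 0.69 r 93 ang base 26.7
disc_small side 0.38 r 100 ang base 210.5
```

Call:
arm_command(
  motion=[
    [0, 3.1, 0.7, 0, 0, 0, -0.0655],
    [0, 3.1, 0.7, 0, 0, 0, -0.0655],
    [0, 3.1, 0.7, 0, 0, 0, -0.0655],
    [0, 0, 0, 0, 0, 0, 0],
  ],
)

```text
time_s: 14.7
tcp_pos: [0.518, -0.2142, 0.0181]
ee_rot: [[0.553, -0.833, -0.0], [-0.833, -0.553, 0.0], [-0.0, 0.0, -1.0]]
wrist_force: [-1.7, 0.7, -0.0]
gripper_width: 0.006
gripper_force: 0.4
```

Call:
arm_command(
  motion=[
    [0, -6, 0, 0, 0, 0, 0],
    [0, 0, 0, -30, 0, 0, 0],
    [0, 0, 0, -30, 0, 0, 0],
    [0, 0, 0, -30, 0, 0, 0],
    [0, 0, 0, -30, 0, 0, 0],
    [0, 0, 0, 0, 0, 0, 0],
  ],
)

```text
time_s: 15.3
tcp_pos: [0.5183, -0.2096, 0.1432]
ee_rot: [[0.554, -0.833, 0.011], [-0.833, -0.554, -0.003], [0.008, -0.008, -1.0]]
wrist_force: [0.0, -0.7, 0.5]
gripper_width: 0.006
gripper_force: 0.0
```

```bash
cat >> h.py <<'E'
def spokefit(c,show=True):
    """wheel angle by matching bright seat/spoke model to the picture: mean brightness inside minus just outside spokes"""
    im=cv2.GaussianBlur(cv2.imread(f"pics/{'tw' if c=='top' else 'sw'}.png",0),(0,0),.8).astype(float)
    def at(X): r=proj(c,X); return cv2.getRectSubPix(im.astype(np.float32),(1,1),(float(r[1]),float(r[0])))[0,0]
    res={}
    for k in range(4):
        sc=[]
        for q in np.arange(-20,21,1.):
            a=np.radians(-45+90*k+q);u=np.array([np.cos(a),np.sin(a)]);n=np.array([-u[1],u[0]])
            f=lambda o:np.mean([at(base2w(P,(*(r*u+o*n),58))) for r in range(36,68,4)])
            sc.append(np.mean([f(-3),f(0),f(3)])-.5*(f(-11)+f(11)))
        i=int(np.argmax(sc)); res[-45+90*k]=(int(i-20),round(max(sc),1))
    print(c,res)
E
python3 - <<'E'
from h import *
rel();wheel()
import shutil
spokefit('top');spokefit('side')
shutil.copy('pics/tw.png','pics/tk.png');shutil.copy('pics/top1.png','pics/tw.png');shutil.copy('pics/side1.png','pics/sw.png')
print('reference at q=0');spokefit('top');spokefit('side')
E
```

```text
t 15.3 tool-xy rel axis [-16.2  44.4  -0.5] tcp ang base -162.4 psi -56.4 z 0.1432 F [ 0.  -0.7  0.5] 0.0
disc_a top 0.51 r 86 ang base 132.1
disc_a side 0.63 r 92 ang base 122.2
disc_small side 0.53 r 90 ang base 215.4Traceback (most recent call last):
  File "<stdin>", line 4, in <module>
  File "h.py", line 52, in spokefit
    sc.append(np.mean([f(-3),f(0),f(3)])-.5*(f(-11)+f(11)))
                                                    ~^^^^
  File "h.py", line 51, in <lambda>
    f=lambda o:np.mean([at(base2w(P,(*(r*u+o*n),58))) for r in range(36,68,4)])
                        ~~^^^^^^^^^^^^^^^^^^^^^^^^^^^
  File "h.py", line 45, in at
    def at(X): r=proj(c,X); return cv2.getRectSubPix(im.astype(np.float32),(1,1),(float(r[1]),float(r[0])))[0,0]
                 ~~~~^^^^^
  File "h.py", line 6, in proj
    m=camera_model(c); p=np.array(m['R'])@np.array(X)+np.array(m['t']); return np.array([m['fy']*p[1]/p[2]+m['cy'],m['fx']*p[0]/p[2]+m['cx']])
ValueError: time passes only in moves, steps and waits
```

Call:
arm_command(
  motion=[
    [0, -28, -34, -10, 0, 0, 0],
    [0, -28, -34, -10, 0, 0, 0],
    [0, -28, -34, 0, 0, 0, 0],
    [0, 0, 0, 0, 0, 0, 0.14],
    [0, 0, 0, 0, 0, 0, 0.14],
    [0, 0, 0, 0, 0, 0, 0.14],
    [0, 0, 0, 0, 0, 0, 0.14],
    [0, 0, 0, 0, 0, 0, 0.14],
  ],
)

```text
time_s: 16.6
tcp_pos: [0.5532, -0.0826, 0.1578]
ee_rot: [[-0.118, -0.993, -0.001], [-0.993, 0.118, -0.0], [0.0, 0.001, -1.0]]
wrist_force: [-1.5, -0.1, -0.0]
gripper_width: 0.007
gripper_force: 0.0
```

Call:
arm_command(
  motion=[
    [0, 0, 0, 0, 0, 0, 0.14],
    [0, 0, 0, 0, 0, 0, 0.14],
    [0, 0, 0, 0, 0, 0, 0.14],
    [0, 0, 0, 0, 0, 0, 0.14],
    [0, 0, 0, 0, 0, 0, 0.14],
    [0, 0, 0, 0, 0, 0, 0.14],
    [0, 0, 0, 0, 0, 0, 0],
  ],
)

```text
time_s: 17.3
tcp_pos: [0.5532, -0.0827, 0.1578]
ee_rot: [[-0.815, -0.579, -0.001], [-0.579, 0.815, -0.0], [0.001, 0.0, -1.0]]
wrist_force: [-0.2, -0.5, 0.5]
gripper_width: 0.008
gripper_force: 0.0
```

```bash
sed -i 's/^from station import \*/import functools, station\nfrom station import sense, capture, find_in, finish_job\ncamera_model=functools.lru_cache(station.camera_model)/' h.py
python3 - <<'E'
from h import *
rel();wheel()
import shutil
spokefit('top');spokefit('side')
plan([((.579,.005,.163),-144.5,3)])
shutil.copy('pics/tw.png','pics/tk.png');shutil.copy('pics/sw.png','pics/sk.png');shutil.copy('pics/top1.png','pics/tw.png');shutil.copy('pics/side1.png','pics/sw.png')
print('reference at q=0');spokefit('top');spokefit('side')
E
```

```text
t 17.3 tool-xy rel axis [-58.1 100.8   0. ] tcp ang base 99.4 psi -144.6 z 0.1578 F [-0.2 -0.5  0.5] 0.0
sample_cup top 0.57 r 97 ang base 308.6
disc_a top 0.73 r 86 ang base 132.8
disc_a side 0.53 r 97 ang base 130.2
disc_under_probe side 0.61 r 95 ang base 30.3
disc_small top 0.62 r 93 ang base 223.2
top {-45: (-4, np.float32(98.5)), 45: (-6, np.float32(70.1)), 135: (-4, np.float32(105.0)), 225: (-3, np.float32(104.5))}
side {-45: (-5, np.float32(89.1)), 45: (-1, np.float32(40.4)), 135: (-5, np.float32(91.3)), 225: (-6, np.float32(49.3))}
[0, np.float64(-23.9), np.float64(18.9), np.float64(-1.6), 0, 0, np.float64(-0.0005)]
[0, np.float64(-23.9), np.float64(18.8), np.float64(-1.6), 0, 0, np.float64(-0.0005)]
[0, np.float64(-23.9), np.float64(18.8), np.float64(-1.6), 0, 0, np.float64(-0.0005)]
--
reference at q=0
top {-45: (1, np.float32(91.0)), 45: (-1, np.float32(91.8)), 135: (1, np.float32(101.4)), 225: (2, np.float32(98.0))}
side {-45: (1, np.float32(68.8)), 45: (3, np.float32(67.4)), 135: (0, np.float32(87.1)), 225: (-1, np.float32(49.2))}
```

The spoke fit gives q of about 85°, so about 5° is still missing. I'll nudge the spoke now at about 130°, coming from the clockwise side.

```bash
python3 -c "
from h import *
plan([((.5523,-.1476,.12),-141.4,2),((.5523,-.1476,.019),-141.4,5),((.5445,-.1538,.019),-141.4,4)])"
```

```text
[0, np.float64(19.2), np.float64(-26.2), np.float64(19.1), 0, 0, np.float64(-0.0277)]
[0, np.float64(19.9), np.float64(-25.6), np.float64(19.1), 0, 0, np.float64(-0.0277)]
--
[0, np.float64(-0.0), np.float64(0.0), np.float64(20.2), 0, 0, np.float64(-0.0)]
[0, np.float64(-0.0), np.float64(0.0), np.float64(20.2), 0, 0, np.float64(-0.0)]
[0, np.float64(-0.0), np.float64(0.0), np.float64(20.2), 0, 0, np.float64(-0.0)]
[0, np.float64(-0.0), np.float64(0.0), np.float64(20.2), 0, 0, np.float64(-0.0)]
[0, np.float64(-0.0), np.float64(0.0), np.float64(20.2), 0, 0, np.float64(-0.0)]
--
[0, np.float64(2.5), np.float64(0.0), np.float64(-0.0), 0, 0, np.float64(-0.0)]
[0, np.float64(2.5), np.float64(0.0), np.float64(-0.0), 0, 0, np.float64(-0.0)]
[0, np.float64(2.5), np.float64(0.0), np.float64(-0.0), 0, 0, np.float64(-0.0)]
[0, np.float64(2.5), np.float64(0.0), np.float64(-0.0), 0, 0, np.float64(-0.0)]
--
```

Call:
arm_command(
  motion=[
    [0, 19, -26, 19, 0, 0, -0.028],
    [0, 20, -26, 19, 0, 0, -0.028],
    [0, 0, 0, 0, 0, 0, 0],
    [0, 0, 0, 20, 0, 0, 0],
    [0, 0, 0, 20, 0, 0, 0],
    [0, 0, 0, 20, 0, 0, 0],
    [0, 0, 0, 10, 0, 0, 0],
    [0, 0, 0, 0, 0, 0, 0],
  ],
)

```text
time_s: 18.6
tcp_pos: [0.5518, -0.1474, 0.049]
ee_rot: [[-0.781, -0.624, -0.003], [-0.624, 0.781, 0.0], [0.002, 0.002, -1.0]]
wrist_force: [0.0, -0.7, 0.1]
gripper_width: 0.005
gripper_force: 0.0
```

Call:
arm_command(
  motion=[
    [0, 0, 0, 10, 0, 0, 0],
    [0, 0, 0, 10, 0, 0, 0],
    [0, 0, 0, 10, 0, 0, 0],
    [0, 0, 0, 0, 0, 0, 0],
  ],
)

```text
time_s: 19.0
tcp_pos: [0.5513, -0.1476, 0.0185]
ee_rot: [[-0.782, -0.624, -0.003], [-0.624, 0.782, 0.0], [0.002, 0.002, -1.0]]
wrist_force: [0.4, 0.1, 0.1]
gripper_width: 0.005
gripper_force: 0.0
```

```bash
python3 -c "
from h import *
rel();plan([((.5445,-.1538,.019),-141.4,4)])"
```

```text
t 19.0 tool-xy rel axis [-21.7  47.9   0.1] tcp ang base 108.3 psi -141.4 z 0.0185 F [0.4 0.1 0.1] 0.0
[0, np.float64(2.3), np.float64(-0.2), np.float64(-0.1), 0, 0, np.float64(-0.0001)]
[0, np.float64(2.3), np.float64(-0.2), np.float64(-0.1), 0, 0, np.float64(-0.0001)]
[0, np.float64(2.3), np.float64(-0.2), np.float64(-0.1), 0, 0, np.float64(-0.0001)]
[0, np.float64(2.3), np.float64(-0.2), np.float64(-0.1), 0, 0, np.float64(-0.0001)]
--
```

Call:
arm_command(
  motion=[
    [0, 2.3, 0, 0, 0, 0, 0],
    [0, 2.3, 0, 0, 0, 0, 0],
    [0, 2.3, 0, 0, 0, 0, 0],
    [0, 2.3, 0, 0, 0, 0, 0],
    [0, 0, 0, 0, 0, 0, 0],
  ],
)

```text
time_s: 19.5
tcp_pos: [0.5451, -0.1535, 0.0205]
ee_rot: [[-0.781, -0.624, -0.0], [-0.624, 0.781, -0.0], [0.0, -0.0, -1.0]]
wrist_force: [0.4, 2.4, 0.3]
gripper_width: 0.005
gripper_force: 0.7
```

Call:
arm_command(
  motion=[
    [0, -8, 0, 0, 0, 0, 0],
    [0, 0, 0, 0, 0, 0, 0],
    [0, 0, 0, -30, 0, 0, 0],
    [0, 0, 0, -40, 0, 0, 0],
    [0, 0, 0, -40, 0, 0, 0],
    [0, 0, 0, -20, 0, 0, 0],
    [0, 0, 0, 0, 0, 0, 0],
  ],
)

```text
time_s: 20.2
tcp_pos: [0.554, -0.1488, 0.1542]
ee_rot: [[-0.781, -0.624, 0.008], [-0.624, 0.781, -0.001], [-0.005, -0.006, -1.0]]
wrist_force: [0.9, 0.4, 0.3]
gripper_width: 0.007
gripper_force: 0.0
```

```bash
python3 -c "
from h import *
rel();plan([((.579,.005,.150),-144.5,4)])"
```

```text
t 20.2 tool-xy rel axis [-23.   45.2  -0.1] tcp ang base 105.7 psi -141.4 z 0.1542 F [0.9 0.4 0.3] 0.0
[0, np.float64(-28.9), np.float64(26.1), np.float64(1.1), 0, 0, np.float64(0.0137)]
[0, np.float64(-28.5), np.float64(26.5), np.float64(1.1), 0, 0, np.float64(0.0137)]
[0, np.float64(-28.2), np.float64(26.9), np.float64(1.1), 0, 0, np.float64(0.0137)]
[0, np.float64(-27.8), np.float64(27.3), np.float64(1.1), 0, 0, np.float64(0.0137)]
--
```

Call:
arm_command(
  motion=[
    [0, -29, 26, 0, 0, 0, 0.014],
    [0, -28.5, 26.5, 0, 0, 0, 0.014],
    [0, -28, 27, 0, 0, 0, 0.014],
    [0, -28, 27, 0, 0, 0, 0.014],
    [0, 0, 0, 0, 0, 0, 0],
    [0, 0, 0, 0, 0, 0, 0],
  ],
)

```text
time_s: 20.8
tcp_pos: [0.5764, 0.0058, 0.1488]
ee_rot: [[-0.814, -0.581, -0.003], [-0.581, 0.814, -0.001], [0.003, 0.001, -1.0]]
wrist_force: [-0.4, -1.1, -0.3]
gripper_width: 0.006
gripper_force: 0.0
```

```bash
python3 - <<'E'
from h import *
rel();wheel();spokefit('top');spokefit('side')
for n in('lever_handle',):
  for c in('top','side'): print(c,[(atz(c,d['location'],.06).round(3),d['p']) for d in find_in(n,c)])
plan([((.579,.005,.045),-144.5,5)])
E
```

```text
t 20.8 tool-xy rel axis [-128.5  159.3   -0.2] tcp ang base 90.6 psi -144.5 z 0.1488 F [-0.4 -1.1 -0.3] 0.0
disc_a top 0.59 r 86 ang base 139.7
disc_a side 0.45 r 102 ang base 134.2
disc_a side 0.4 r 90 ang base 122.6
disc_under_probe top 0.59 r 95 ang base 53.3
disc_small top 0.54 r 95 ang base 230.9
top {-45: (4, np.float32(96.9)), 45: (2, np.float32(99.3)), 135: (4, np.float32(104.6)), 225: (5, np.float32(101.5))}
side {-45: (-2, np.float32(-0.1)), 45: (-20, np.float32(3.4)), 135: (3, np.float32(52.2)), 225: (2, np.float32(13.1))}
top [(array([ 0.57 , -0.085,  0.06 ]), 0.92)]
side [(array([ 0.573, -0.042,  0.06 ]), 0.72), (array([ 0.433, -0.408,  0.06 ]), 0.4)]
[0, np.float64(-0.3), np.float64(-0.2), np.float64(21.0), 0, 0, np.float64(-0.0004)]
[0, np.float64(-0.3), np.float64(-0.2), np.float64(21.0), 0, 0, np.float64(-0.0004)]
[0, np.float64(-0.3), np.float64(-0.2), np.float64(21.0), 0, 0, np.float64(-0.0004)]
[0, np.float64(-0.3), np.float64(-0.2), np.float64(21.0), 0, 0, np.float64(-0.0004)]
[0, np.float64(-0.3), np.float64(-0.2), np.float64(21.0), 0, 0, np.float64(-0.0004)]
--
```

The wheel is about 3° past the quarter turn, within the lever's centring range. Now I'll go down outside the handle and push it home.

Call:
arm_command(
  motion=[
    [0, -1, 0, 25, 0, 0, 0],
    [0, -1, 0, 25, 0, 0, 0],
    [0, 0, 0, 25, 0, 0, 0],
    [0, 0, 0, 25, 0, 0, 0],
    [0, 0, 0, 15, 0, 0, 0],
    [0, 0, 0, 0, 0, 0, 0],
  ],
)

```text
time_s: 22.0
tcp_pos: [0.5768, 0.0059, 0.0328]
ee_rot: [[-0.815, -0.579, -0.005], [-0.579, 0.815, -0.001], [0.005, 0.002, -1.0]]
wrist_force: [-1.0, 0.0, -0.0]
gripper_width: 0.0
gripper_force: 0.0
```

Call:
arm_command(
  motion=[
    [0, 4, 0, 0, 0, 0, 0],
    [0, 4, 0, 0, 0, 0, 0],
    [0, 4, 0, 0, 0, 0, 0],
    [0, 4, 0, 0, 0, 0, 0],
    [0, 0, 0, 0, 0, 0, 0],
  ],
)

```text
time_s: 22.5
tcp_pos: [0.566, -0.0031, 0.0361]
ee_rot: [[-0.815, -0.579, 0.002], [-0.579, 0.815, 0.0], [-0.002, -0.001, -1.0]]
wrist_force: [1.2, -0.0, 0.7]
gripper_width: 0.004
gripper_force: 0.2
```

Call:
arm_command(
  motion=[
    [0, 4, 0, 0, 0, 0, -0.023],
    [0, 4, 0, 0, 0, 0, -0.023],
    [0, 4, 0, 0, 0, 0, -0.023],
    [0, 4, 0, 0, 0, 0, -0.023],
    [0, 4, 0, 0, 0, 0, -0.023],
    [0, 4, 0, 0, 0, 0, -0.023],
    [0, 4, 0, 0, 0, 0, -0.023],
    [0, 0, 0, 0, 0, 0, 0],
  ],
)

```text
time_s: 23.3
tcp_pos: [0.5433, -0.0212, 0.035]
ee_rot: [[-0.712, -0.703, -0.001], [-0.703, 0.712, -0.0], [0.001, 0.001, -1.0]]
wrist_force: [0.7, -0.1, -0.3]
gripper_width: 0.006
gripper_force: 0.2
```

Call:
arm_command(
  motion=[
    [0, 3, 0, 0, 0, 0, -0.02],
    [0, 3, 0, 0, 0, 0, -0.02],
    [0, 3, 0, 0, 0, 0, -0.02],
    [0, 3, 0, 0, 0, 0, -0.02],
    [0, 0, 0, 0, 0, 0, 0],
  ],
)

```text
time_s: 23.8
tcp_pos: [0.5349, -0.0299, 0.035]
ee_rot: [[-0.653, -0.757, -0.001], [-0.757, 0.653, -0.0], [0.001, 0.001, -1.0]]
wrist_force: [0.2, 0.7, 0.5]
gripper_width: 0.004
gripper_force: 0.4
```

Call:
arm_command(
  motion=[
    [0, 2, 0, 0, 0, 0, 0],
    [0, 2, 0, 0, 0, 0, 0],
    [0, 2, 0, 0, 0, 0, 0],
    [0, 0, 0, 0, 0, 0, 0],
  ],
)

```text
time_s: 24.2
tcp_pos: [0.5326, -0.0329, 0.0352]
ee_rot: [[-0.654, -0.757, 0.002], [-0.757, 0.654, 0.002], [-0.003, -0.001, -1.0]]
wrist_force: [1.8, 6.4, -1.4]
gripper_width: 0.008
gripper_force: 2.9
```

Call:
arm_command(
  motion=[
    [0, 2, 0, 0, 0, 0, 0],
    [0, 2, 0, 0, 0, 0, 0],
    [0, 0, 0, 0, 0, 0, 0],
  ],
)

```text
time_s: 24.5
tcp_pos: [0.5327, -0.0332, 0.0354]
ee_rot: [[-0.654, -0.757, 0.008], [-0.757, 0.654, 0.005], [-0.01, -0.003, -1.0]]
wrist_force: [3.5, 14.9, -3.7]
gripper_width: 0.004
gripper_force: 7.4
```

Call:
arm_command(
  motion=[
    [0, 3, 0, 0, 0, 0, 0],
    [0, 3, 0, 0, 0, 0, 0],
    [0, 0, 0, 0, 0, 0, 0],
    [0, 0, 0, 0, 0, 0, 0],
  ],
)

```text
time_s: 24.9
tcp_pos: [0.5328, -0.0336, 0.0356]
ee_rot: [[-0.653, -0.757, 0.017], [-0.757, 0.653, 0.011], [-0.019, -0.006, -1.0]]
wrist_force: [7.1, 30.8, -7.8]
gripper_width: 0.005
gripper_force: 14.3
```

```bash
python3 - <<'E'
from h import *
rel();wheel();spokefit('top');spokefit('side')
E
```

```text
t 24.9 tool-xy rel axis [-104.4  131.5    1.2] tcp ang base 104.8 psi -130.8 z 0.0356 F [ 7.1 30.8 -7.8] 14.310513321033795
sample_cup top 0.52 r 89 ang base 313.7
disc_a top 0.63 r 80 ang base 139.4
disc_under_probe top 0.62 r 92 ang base 48.7
disc_under_probe side 0.58 r 94 ang base 43.6
disc_small top 0.59 r 99 ang base 230.9
top {-45: (2, np.float32(96.5)), 45: (0, np.float32(95.3)), 135: (1, np.float32(103.6)), 225: (3, np.float32(101.7))}
side {-45: (8, np.float32(0.3)), 45: (2, np.float32(62.6)), 135: (2, np.float32(6.8)), 225: (5, np.float32(3.2))}
```

The wheel has been centred and the lever is hard against its stop. I'll retreat and compare the lever with the starting picture.

Call:
arm_command(
  motion=[
    [0, -5, 0, 0, 0, 0, 0],
    [0, -5, 0, 0, 0, 0, 0],
    [0, -12, 0, 0, 0, 0, 0],
    [0, -12, 0, 0, 0, 0, 0],
    [0, 0, 0, -40, 0, 0, 0],
    [0, 0, 0, -40, 0, 0, 0],
    [0, 0, 0, -40, 0, 0, 0],
    [0, 0, 0, 0, 0, 0, 0],
  ],
)

```text
time_s: 26.2
tcp_pos: [0.5518, -0.0157, 0.1616]
ee_rot: [[-0.653, -0.757, 0.013], [-0.758, 0.653, 0.001], [-0.009, -0.009, -1.0]]
wrist_force: [0.9, 0.3, 0.3]
gripper_width: 0.006
gripper_force: 0.0
```

Call:
arm_command(
  motion=[
    [0, 0, 35, -20, 0, 0, 0],
    [0, 0, 35, -20, 0, 0, 0],
    [0, 0, 35, 0, 0, 0, 0],
    [0, 0, 35, 0, 0, 0, 0],
    [0, 0, 35, 0, 0, 0, 0],
    [0, 0, 0, 0, 0, 0, 0],
    [0, 0, 0, 0, 0, 0, 0],
  ],
)

```text
time_s: 26.9
tcp_pos: [0.4149, 0.0988, 0.1953]
ee_rot: [[-0.652, -0.758, 0.0], [-0.758, 0.652, -0.0], [-0.0, -0.0, -1.0]]
wrist_force: [0.3, -0.1, -0.2]
gripper_width: 0.008
gripper_force: 0.0
```

```bash
python3 - <<'E'
from h import *
rel();wheel();spokefit('top');spokefit('side')
ref={'top':cv2.imread('pics/top1.png',0),'side':cv2.imread('pics/side1.png',0)}
new={'top':cv2.imread('pics/tw.png',0),'side':cv2.imread('pics/sw.png',0)}
for c in ref:
    r,q=proj(c,base2w(P,(-55,150,60))).astype(int)
    t=ref[c][r-8:r+9,q-8:q+9]; m=cv2.matchTemplate(new[c][r-22:r+23,q-22:q+23],t,cv2.TM_CCOEFF_NORMED); _,v,_,l=cv2.minMaxLoc(m); print(c,'handle shift px (col,row)',l[0]-14,l[1]-14,round(v,2),'open would be',proj(c,base2w(P,(-24,184,60)))-proj(c,base2w(P,(-55,150,60))))
    for n in('lever_handle','sample_cup'): print(n,[(np.round(d['location']).tolist(),round(d['p'],2)) for d in find_in(n,c)])
for z in(.06,.07): print('cup expected px',proj('top',base2w(P,(67,-67,z*1000))),proj('side',base2w(P,(67,-67,z*1000))))
E
```

```text
t 26.9 tool-xy rel axis [-1.280e+02  3.071e+02 -1.000e-01] tcp ang base 120.7 psi -130.7 z 0.1953 F [ 0.3 -0.1 -0.2] 0.0
sample_cup side 0.62 r 91 ang base 314.5
disc_a top 0.54 r 92 ang base 134.7
disc_a side 0.45 r 94 ang base 130.8
disc_under_probe top 0.45 r 95 ang base 49.0
disc_under_probe side 0.39 r 91 ang base 44.3
disc_small top 0.46 r 96 ang base 227.9
disc_small side 0.62 r 84 ang base 37.5
top {-45: (2, np.float32(94.4)), 45: (0, np.float32(93.6)), 135: (1, np.float32(101.9)), 225: (3, np.float32(99.6))}
side {-45: (2, np.float32(72.5)), 45: (3, np.float32(72.4)), 135: (1, np.float32(89.9)), 225: (6, np.float32(23.4))}
top handle shift px (col,row) 1 0 0.98 open would be [-13.42663483 -12.33153207]
lever_handle [([220.0, 278.0], 0.64)]
sample_cup [([240.0, 386.0], 0.68), ([271.0, 246.0], 0.48), ([180.0, 389.0], 0.43), ([274.0, 425.0], 0.19)]
side handle shift px (col,row) 0 0 0.98 open would be [  6.24785601 -11.82166758]
lever_handle [([217.0, 282.0], 0.65), ([282.0, 291.0], 0.37)]
sample_cup [([172.0, 263.0], 0.62)]
cup expected px [192.99955175 345.44710686] [171.77063659 262.14604252]
cup expected px [192.03515451 346.11209989] [169.44645757 262.07847253]
```

```bash
python3 - <<'E'
from h import *
for c,a,b in(('top','top1','tw'),('side','side1','sw')):
    A=cv2.imread(f'pics/{a}.png',0).astype(np.float32);B=cv2.imread(f'pics/{b}.png',0).astype(np.float32)
    J={}
    for nm,X,h in(('handle',(-55,150,60),8),('lever end',(-40,135,32),7),('static',(0,-105,14),10),('plate/base',(30,105,10),10)):
        r,q=proj(c,base2w(P,X)).astype(int); sl=np.s_[r-h:r+h+1,q-h:q+h+1]
        T,M=A[sl],np.eye(2,3,dtype=np.float32)
        try: cc,M=cv2.findTransformECC(T,B[sl],M,cv2.MOTION_TRANSLATION); print(c,nm,M[:,2].round(2),round(cc,3))
        except cv2.error: print(c,nm,'fail')
    print('open px (row,col)',proj(c,base2w(P,(-24,184,60)))-proj(c,base2w(P,(-55,150,60))))
    im={k:cv2.GaussianBlur(v,(0,0),.8) for k,v in(('ref',A),('new',B))}
    for k in im:
        out=[]
        for s in range(4):
            qs=np.arange(-8,8.1,.25);sc=[]
            for q in qs:
                t=np.radians(-45+90*s+q);u=np.array([np.cos(t),np.sin(t)]);n=np.array([-u[1],u[0]])
                g=lambda o:np.mean([cv2.getRectSubPix(im[k],(1,1),tuple(float(v) for v in proj(c,base2w(P,(*(r*u+o*n),58)))[::-1]))[0,0] for r in range(34,68,3)])
                sc.append(g(-3)+g(0)+g(3)-1.5*(g(-11)+g(11)))
            sc=np.array(sc);wt=np.clip(sc-.8*sc.max(),0,None);out.append(round(float((wt*qs).sum()/wt.sum()),2))
        print(c,k,out)
E
```

```text
top handle [0.28 0.51] 0.969
top lever end [0.22 0.49] 0.984
top static [-0.    0.01] 1.0
top plate/base [-0.09  0.21] 0.992
open px (row,col) [-13.42663483 -12.33153207]
top ref [0.63, -1.1, 0.58, 1.93]
top new [1.56, -0.13, 1.48, 2.92]
side handle [ 0.39 -0.1 ] 0.987
side lever end [ 0.41 -0.05] 0.987
side static [-2.01  0.33] 0.933
side plate/base [ 0.09 -0.01] 0.997
open px (row,col) [  6.24785601 -11.82166758]
side ref [1.03, 2.52, -0.3, -1.04]
side new [1.93, 3.0, 0.62, 5.13]
```

```bash
python3 -c "
from station import finish_job
print(finish_job())"
```

```text
the job is handed in; nothing more can be done
None
```

The job is handed in: I pushed the lever out, turned the wheel a quarter turn anticlockwise so the cup stands under the probe, and pushed the lever home again. By the pictures the wheel sits about 1° past its starting lock position; I left that as play in the notch and did not check it by pushing.

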